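# Empty the order-token return box

### The arm

A 6-joint arm with a two-finger parallel gripper is mounted at the origin on a cart in front of the work surface, level with it; the furniture and walls round the work are solid. World frame = base frame: x ahead of the robot, y to its left, z up, the work surface at z = 0. Lengths are in m, angles in degrees, forces in N, time in s.
With the tool pointing down it reaches from about 0.375 to 0.9 m from the base axis. Payload 3.1 kg.
Tool frame: the origin (TCP) lies midway between the tips of the shut fingers; the grasp point (between the pads) lies 19 mm behind it; z points along the fingers, y is the line along which they close (so a half turn about z gives the same grasp; the last joint's range is limited). The gripper opens to 87 mm and grips with 3 to 60 N. Pads are 19 mm wide; open, the fingers measure 117 mm over their backs; the gripper's body (75 mm by 190 mm) begins 51 mm behind the grasp point.
Start: joints at [59.903, 30.224, 82.088, -0, 67.689, -10.227], TCP at [0.212, 0.588, 0.223] pointing down, gripper open.
Joint ranges: [-176.69, 176.69], [-43.24, 126.21], [12.49, 139.97], [-82, 262], [0, 151.66], [-163.58, 163.58]. Speed limits (degrees/s): [159.86, 159.86, 180, 180, 180, 180].

### API

Orientations are given as a 3x3 rotation matrix whose columns are the frame's x, y, z axes.
In Python, from rig import bot, viewer, workorder gives the robot as it stands (bot), with the cameras (viewer) and the job (workorder).
- The arm moves only by the shell command python3 steer.py 'ROWS'. ROWS is rows parted by semicolons, their numbers by spaces, 1 to 20 of them, each of 7 numbers: dx, dy, dz in m, then a rotation vector rx, ry, rz in degrees, then the opening from 0.0 (shut) to 1.0 (fully open); each row is the pose to reach, as a shift and turn from the pose commanded when the command began, along the tool's axes at that moment; what a row does not reach only later rows make up. A row lasts 1/10 s, in which the tool goes at most 0.05 m and 8.59 degrees, less where a joint would pass 70% of its speed; a pose out of reach is approached as far as the arm can. The fingers move at their own pace and stop on an object; the grip force is fixed at half the most. Time passes only in rows, so rows that do not move let the fingers close. It prints the time, the measured TCP pose, the force, the opening and the grip force at its end.
- bot.read_state(): the state, without advancing time (a new reading comes with each control period).
- viewer.capture(name): name is "side" or "top" or "wrist"; returns a dict with "color" (400x640x3 uint8, red, green, blue), "K" (3x3 intrinsics, pixels), "view" (4x4, takes a point from world to camera coordinates); the wrist camera has in their place "mount" (4x4, takes a point from camera to tool coordinates, whose origin is the TCP and whose axes are the flange's). Camera axes: x right, y up, looking along -z (the intrinsics and any distortion apply to the point x, -y, -z); pixel columns grow to the right and rows downward; lengths in m; the calibration is good to about 2 mm. A picture is of the moment at which its call begins: read the wrist's pose just before it. There is no depth.
- workorder.hand_in(): hands the job in; it is judged then, once.
The state is a dict: "time_s": time; "joint_positions": joint angles; "qvel": joint speeds; "tau": joint torques, N m; "position": TCP position; "tcp_rot": TCP orientation; "force": force on the tool from outside, world axes, zero at the start; "moment": the same for the moment, N m; "opening": opening from 0.0 (shut) to 1.0 (fully open); "grasp_force": force on a finger pad.
Only numpy, scipy, OpenCV 4.12 (cv2) and the standard library are available. Lean on these libraries where they do the work, as an engineer would, in place of code of your own. Each camera call takes 0.05 s, during which the arm holds its last target. There are 200 camera calls.

### The job

Empty the clear order-token box into its chute and bring the wooden tokens to the till. Stand the wooden tray under the chute's mouth and, with the chute's flap shut, turn the box upside down by its crank and rock it until every token has fallen through the slot into the chute, then turn the box fully upright again; pull the flap down so that all the tokens land in the tray, push the flap fully shut, and stand the tray with all the tokens in it flat on the counter in the gap between the tape dispenser and the cash drawer, leaving the other things on the counter where they are.

Things in the scene. Friction and masses are not known exactly. Their poses are not given: they have to be found in the camera images.
- station: Fixed token station: black base 195 x 128 mm, two black posts 292 mm high and between them, under the box, a clear-sided chute 94 mm wide whose slippery steel floor slopes 25 degrees down to its mouth, from 169 mm high at the back to 85 mm. Origin: on the counter below the box pivot; z up, y to the crank's side, -x to the chute mouth (mouth and base end 120 mm from the origin).
- box_pivot (a point): Centre of the clear token box, on its pivot axis (station's y), 270 mm above the counter. Inside 70 (x) x 80 (y) x 82 (z) mm, black floor and top. Slot in the top: 11 x 70 mm, long side along y, right beside the wall that faces the mouth (-x) when upright, so a token lying flat on that wall slides edge-on into the slot as the box goes from about 1.6 to 3.1 rad.
- token_box (a joint): Angle of the token box: 0 = upright (stop), grows as its top turns over towards the station's -x side, 3.14 = upside down (stop). Stiff, balanced pivot (0.12 Nm): stays where it is left. Tokens stacked on one another may not all drop at once: rock back to about 1.6 and over again until none is left.
- crank_grip (a point): Grip point on the crank's black bar (14 mm thick, 85 mm long, parallel to the pivot axis), 55 mm from the axis, 128 mm from the station's middle on its +y side, 48 mm outside the crank arm. The bar is level with the pivot on its +x side at box angle 0, above it at 1.57, on the -x side at 3.14. It can turn inside closed fingers.
- flap (a joint): Angle of the chute's clear flap about its lower edge, 0 = shut, upright (stop), grows as its top comes down towards the station's -x side, 2.08 = fully open (stop), sloping 29 degrees down beyond level. Stiff hinge (0.03 Nm): it stays where it is left. Tokens slide out when it is fully open; one that stays on it can be pushed off or let back in by shutting it.
- flap_hinge (a point): Middle of the flap's hinge axis (along the station's y), 85 mm above the counter. The flap panel reaches 45 mm from the hinge and is 110 mm wide.
- flap_tab (a point): Grip point on the flap's black pull tab, which stands in the middle of the flap's top edge and reaches 45 to 70 mm from the hinge; 14 mm wide along the station's y, 8 mm thick; open, pinch it near its end, beyond the panel. The point is 60 mm from the hinge along the flap and 8.5 mm to its outer side: 145 mm above the counter when shut, about 48 mm when open.
- catch_spot (a point): Point on the counter in front of the chute mouth, 222 mm from the station's origin on its -x side: the tray's origin belongs here to catch the tokens, with the tray's long side along the station's y (either way round).
- tray: Wooden tray, loose, 140 (x) x 150 (y) mm, floor 4 mm, walls 32 mm high, with an upright handle plate 66 mm high, 50 mm wide, 8 mm thick in the middle of the ends at +y and -y (at y = +-71 mm). Origin: centre of its underside. About 0.18 kg.
- tray_handle_a (a point): Grip point on the tray's handle plate at its +y end, 50 mm above its underside; pinch across the 8 mm (along the tray's y).
- tray_handle_b (a point): The same at its -y end.
- till_gap (a point): Point on the counter in the middle of the gap between the tape dispenser (left edge at y = 0.13, 103 mm high) and the cash drawer (right edge at y = 0.33, 100 mm high, a keyboard on it).
- token_1: Order token: wooden disc 60 mm across, 6 mm thick, 20 g, smoothly lacquered and slippery, with a darker middle on one face. Origin: centre of its underside. Starts in the token box; 3 or 4 tokens are there, token_1 always.
- token_2: Order token like token_1.
- token_3: Order token like token_1.
- token_4: Order token like token_1.
- tape_grey: Bystander: roll of grey tape lying flat, 82 mm across, 30 mm high. Leave alone.
- order_pad: Bystander: ring-bound order pad, 130 x 94 x 13 mm. Leave alone.
- tape_printed: Bystander: roll of white printed tape lying flat, 88 mm across, 24 mm high. Leave alone.
- card_wallet: Bystander: black card wallet, 70 x 100 x 14 mm. Leave alone.

How it is judged:
By the outcome, as a careful person would: the job done as asked, in the order asked, and still so for the second after the job is handed in, with the robot touching nothing.
Of token_2, token_3, token_4 only 2 to 3 are there at a start; the rules pass over those that are not, and their reading is None.
At some moment in a run one of tray may be knocked a few centimetres aside while the robot is not near it.
It also fails if it takes over 208 s, if anything falls off the work surface, if the arm or the gripper's body presses on something with over 40 N, if the wrist force passes 120 N, or if a joint passes its speed limit or range.

## Working session

There is one attempt and no reset: what is moved stays moved. The work goes in short steps, Python scripts to look and compute and a shell command to move; the robot and the scene stay as the last step left them, time stands still between calls to the robot, and variables do not carry over. Pictures are saved under pics/ and viewed, at most 14 in all, crops included, and the job is handed in when it is done.

```bash
ls; mkdir -p pics; python3 - <<'E'
from rig import bot, viewer, workorder
import cv2
s=bot.read_state();print({k:s[k] for k in("time_s","position","tcp_rot","opening")})
for n in("side","top"):
    c=viewer.capture(n);cv2.imwrite(f"pics/{n}0.png",c["color"][...,::-1]);print(n,c["K"],c["view"],[k for k in c])
E
```

```text
pics
rig.py
steer.py
{'time_s': 0.0, 'position': array([0.21201039, 0.58715662, 0.22156702]), 'tcp_rot': array([[-9.40474428e-01,  3.39862619e-01, -1.11823570e-03],
       [ 3.39864214e-01,  9.40472607e-01, -1.89493677e-03],
       [ 4.07651872e-04, -2.16218787e-03, -9.99997579e-01]]), 'opening': 1.0028049424638588}
side [[395.60503118   0.         314.62602806]
 [  0.         395.60503118 202.88820713]
 [  0.           0.           1.        ]] [[ 0.95096824 -0.3088502   0.01646064 -0.49810671]
 [ 0.17335127  0.57632284  0.79862464 -0.2350488 ]
 [-0.25614202 -0.7566132   0.60160429 -1.31448709]
 [ 0.          0.          0.          1.        ]] ['color', 'K', 'view']
top [[414.02951345   0.         312.92469157]
 [  0.         414.02951345 204.8531436 ]
 [  0.           0.           1.        ]] [[-0.0615773  -0.99809895  0.00259253  0.05559832]
 [ 0.97780827 -0.05980394  0.20078463 -0.55420215]
 [-0.20024789  0.01489877  0.97963198 -1.35216635]
 [ 0.          0.          0.          1.        ]] ['color', 'K', 'view']
```

View pics/side0.png

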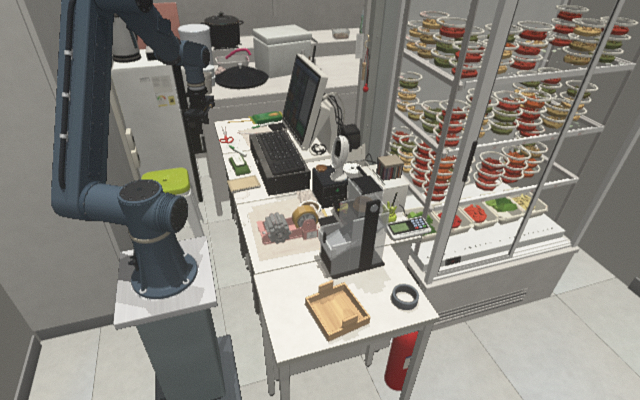

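View pics/top0.png

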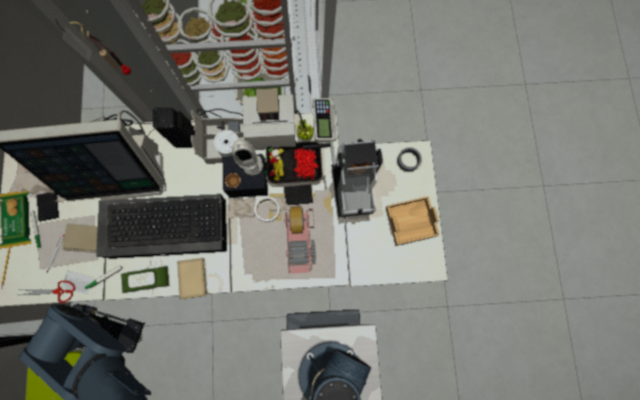

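The side view shows the station near (350,220), the tray at (338,310) and the grey tape at (405,296). The top view shows the station at (357,178) with its mouth towards the robot, and the tray at (413,221). I'll zoom in on both.

```bash
python3 - <<'E'
import cv2,numpy as np
a=cv2.imread("pics/top0.png")[125:275,220:460];b=cv2.imread("pics/side0.png")[150:350,240:440]
cv2.imwrite("pics/topc.png",cv2.resize(a,None,fx=3.3,fy=3.3,interpolation=cv2.INTER_CUBIC))
cv2.imwrite("pics/sidec.png",cv2.resize(b,None,fx=3,fy=3,interpolation=cv2.INTER_CUBIC))
E
```

```text
(no output)
```

View pics/topc.png

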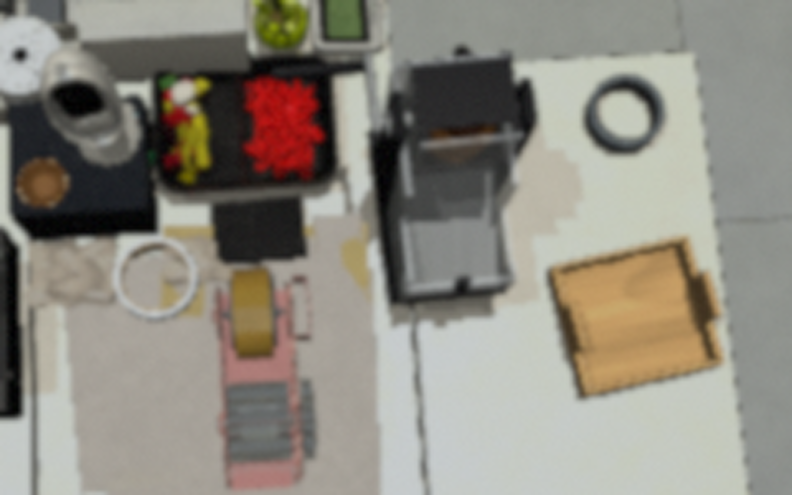

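View pics/sidec.png

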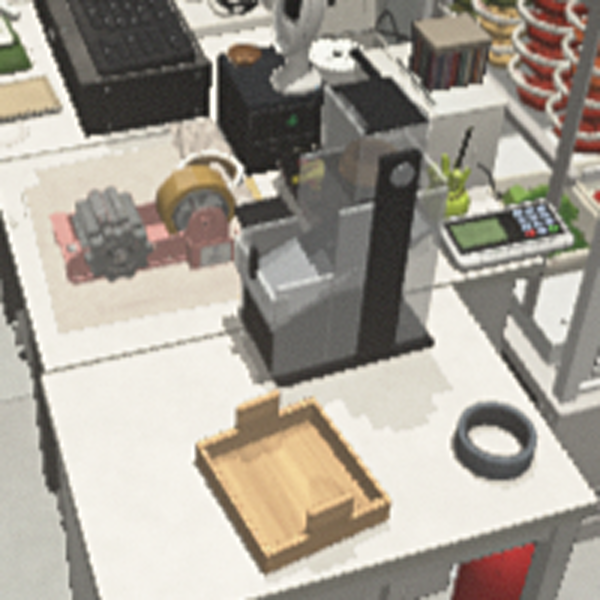

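```bash
cat > h.py <<'E'
import numpy as np,cv2
from rig import bot, viewer, workorder
P={}
def cam(n):
    if n not in P: P[n]=viewer.capture(n)
    return P[n]
def ray(c,uv):
    K=c["K"];d=np.array([(uv[0]-K[0,2])/K[0,0],-(uv[1]-K[1,2])/K[1,1],-1.]);V=c["view"]
    return -V[:3,:3].T@V[:3,3],V[:3,:3].T@d
def onz(c,uv,z):
    o,d=ray(c,uv);return (o+d*(z-o[2])/d[2])
def proj(c,p):
    q=c["view"]@np.append(p,1);K=c["K"];return np.array([K[0,0]*q[0]/-q[2]+K[0,2],K[1,1]*-q[1]/-q[2]+K[1,2]])
def tri(a,ua,b,ub):
    o,d=ray(a,ua);p,e=ray(b,ub);t=np.linalg.lstsq(np.c_[d,-e],p-o,rcond=None)[0]
    return (o+d*t[0]+p+e*t[1])/2,np.linalg.norm(o+d*t[0]-p-e*t[1])
sc=lambda u,v:(240+u/3,150+v/3)
tc=lambda u,v:(220+u/3.3,125+v/3.3)
E
python3 - <<'E'
from h import *
S,T=cam("side"),cam("top")
r=lambda x:np.round(x,3)
for n,u in dict(base_fr=(277,383),base_rr=(433,346),).items(): print(n,r(onz(S,sc(*u),0.0)))
for n,u in dict(base_fl=(392,300),base_fr=(508,294)).items(): print(n,r(onz(T,tc(*u),0.0)), r(onz(T,tc(*u),0.085)))
print("tabtop",tri(S,sc(252,248),T,tc(462,280)))
for n,u in dict(a=(550,268),b=(687,238),c=(722,361),d=(582,397)).items(): print("tray",n,r(onz(T,tc(*u),.032)))
for n,u in dict(a=(197,455),b=(316,400),c=(388,505),d=(270,560)).items(): print("trayS",n,r(onz(S,sc(*u),.032)))
for n,u in dict(a=(408,62),b=(512,58),c=(410,125),d=(520,118)).items(): print("boxtop",n,r(onz(T,tc(*u),.315)))
for n,u in dict(a=(272,68),b=(368,64)).items(): print("bar?",n,r(onz(T,tc(*u),.275)))
for n,u in dict(ring=(155,278),wal=(260,230),disp=(225,380),disp2=(300,480),kb=(15,410),kbt=(5,235),food=(160,190),blk=(155,235),mat=(75,490),mat2=(90,230)).items(): print(n,r(onz(T,tc(*u),.01)),r(onz(T,tc(*u),.1)))
E
```

```text
base_fr [ 0.527 -0.181 -0.   ]
base_rr [ 0.717 -0.181  0.   ]
base_fl [ 0.523 -0.068  0.   ] [ 0.508 -0.061  0.085]
base_fr [ 0.522 -0.192  0.   ] [ 0.507 -0.178  0.085]
tabtop (array([ 0.51178143, -0.12423023,  0.1541271 ]), np.float64(0.0007027458600162458))
tray a [ 0.541 -0.233  0.032]
tray b [ 0.564 -0.381  0.032]
tray c [ 0.433 -0.401  0.032]
tray d [ 0.404 -0.253  0.032]
trayS a [ 0.406 -0.275  0.032]
trayS b [ 0.547 -0.243  0.032]
trayS c [ 0.564 -0.387  0.032]
trayS d [ 0.435 -0.41   0.032]
boxtop a [ 0.676 -0.073  0.315]
boxtop b [ 0.674 -0.163  0.315]
boxtop c [ 0.619 -0.07   0.315]
boxtop d [ 0.619 -0.165  0.315]
bar? a [0.692 0.045 0.275]
bar? b [ 0.69  -0.041  0.275]
ring [0.56  0.183 0.01 ] [0.542 0.174 0.1  ]
wal [0.606 0.068 0.01 ] [0.585 0.067 0.1  ]
disp [0.447 0.114 0.01 ] [0.436 0.109 0.1  ]
disp2 [0.339 0.042 0.01 ] [0.335 0.042 0.1  ]
kb [0.429 0.334 0.01 ] [0.419 0.315 0.1  ]
kbt [0.617 0.341 0.01 ] [0.595 0.322 0.1  ]
food [0.656 0.173 0.01 ] [0.632 0.165 0.1  ]
blk [0.607 0.181 0.01 ] [0.586 0.172 0.1  ]
mat [0.343 0.274 0.01 ] [0.339 0.259 0.1  ]
mat2 [0.617 0.25  0.01 ] [0.595 0.237 0.1  ]
```

The crops show the tray's corners at about (550,268), (687,238), (722,361) and (582,397) in the top crop. The crank bar is at (272–368, 66) and the flap tab at (462,280). The station is at about (0.641, -0.124) with yaw near 0. Next I check the gap area.

```bash
cat >> h.py <<'E'
from scipy.spatial.transform import Rotation as Ro
def down(deg):
    a=np.radians(deg);y=np.array([np.cos(a),np.sin(a),0]);z=np.array([0,0,-1.]);return np.c_[np.cross(y,z),y,z]
def delta(p,R,s=None):
    s=s or bot.read_state();A=s["tcp_rot"]
    print("d",np.round(A.T@(np.array(p)-s["position"]),4),"rot",np.round(Ro.from_matrix(A.T@R).as_rotvec(degrees=True),2))
E
python3 - <<'E'
from h import *
S,T=cam("side"),cam("top")
print("books",tri(S,(390,163),T,(267,101)))
print("edge", [np.round(onz(T,u,0),3) for u in((205,290),(440,280),(345,285))])
print(viewer.capture("wrist")["mount"].round(3))
cv2.imwrite("pics/gap.png",cv2.resize(T["color"][180:310,90:350,::-1],None,fx=3,fy=3,interpolation=cv2.INTER_CUBIC))
delta([.40,.0,.35],down(-81.5)); delta([.4755,-.252,.12],down(-81.5))
E
```

```text
books (array([0.87958259, 0.15114636, 0.18938721]), np.float64(0.002773728120916572))
edge [array([0.296, 0.404, 0.   ]), array([ 0.28 , -0.396,  0.   ]), array([ 0.283, -0.071,  0.   ])]
[[-0.002  0.963  0.271  0.074]
 [ 1.     0.001  0.002 -0.   ]
 [ 0.001  0.271 -0.963 -0.162]
 [ 0.     0.     0.     1.   ]]
d [-0.3762 -0.4889 -0.1275] rot [-2.0000e-02  4.0000e-02  1.5163e+02]
d [-0.5329 -0.7001  0.1026] rot [-2.0000e-02  4.0000e-02  1.5163e+02]
```

View pics/gap.png

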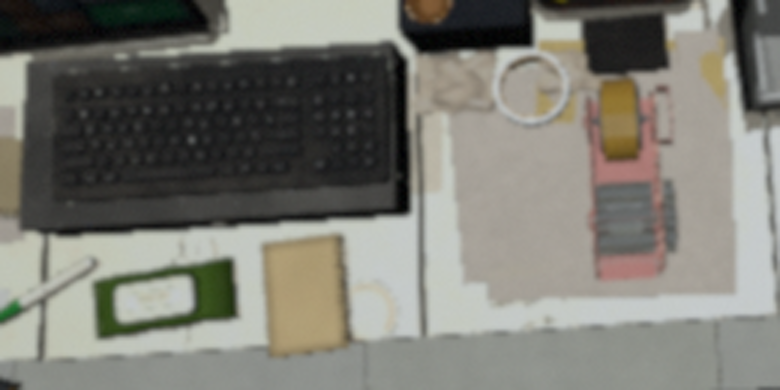

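The gap crop shows the drawer's right face at about x=408, the dispenser's left edge at 590, the white tape ring at (530,88), and free counter below the ring. I'll put the tray's centre there, at about (0.425, 0.23). Now I go to the tray, stopping over the station to look.

```bash
r="-0.376 -0.489 -0.127 0 0 151.6 1"; python3 steer.py '-0.376 -0.489 -0.127 0 0 151.6 1;-0.376 -0.489 -0.127 0 0 151.6 1;-0.376 -0.489 -0.127 0 0 151.6 1;-0.376 -0.489 -0.127 0 0 151.6 1;-0.376 -0.489 -0.127 0 0 151.6 1;-0.376 -0.489 -0.127 0 0 151.6 1;-0.376 -0.489 -0.127 0 0 151.6 1;-0.376 -0.489 -0.127 0 0 151.6 1;-0.376 -0.489 -0.127 0 0 151.6 1;-0.376 -0.489 -0.127 0 0 151.6 1;-0.376 -0.489 -0.127 0 0 151.6 1;-0.376 -0.489 -0.127 0 0 151.6 1;-0.376 -0.489 -0.127 0 0 151.6 1;-0.376 -0.489 -0.127 0 0 151.6 1;-0.376 -0.489 -0.127 0 0 151.6 1;-0.376 -0.489 -0.127 0 0 151.6 1;-0.376 -0.489 -0.127 0 0 151.6 1;-0.376 -0.489 -0.127 0 0 151.6 1;-0.376 -0.489 -0.127 0 0 151.6 1;-0.376 -0.489 -0.127 0 0 151.6 1'
python3 - <<'E'
from h import *
s=bot.read_state();print(s["joint_positions"]);delta([.46,-.25,.30],down(-81.5))
E
```

```text
time_s: 2.35
position: [0.3997, 0.0002, 0.3496]
tcp_rot: [[0.989, 0.15, 0.0], [0.15, -0.989, -0.0], [0.0, 0.0, -1.0]]
force: [0.3, 0.8, -0.4]
opening: 1.005
grasp_force: 0.0
[-1.61030790e+01  3.11312066e+00  1.01014625e+02  1.48136032e-03
  7.58650638e+01  6.52454174e+01]
d [0.022  0.2564 0.0496] rot [ 0.   -0.01  0.15]
```

```bash
python3 steer.py '0.022 0.256 0.05 0 0 0 1;0.022 0.256 0.05 0 0 0 1;0.022 0.256 0.05 0 0 0 1;0.022 0.256 0.05 0 0 0 1;0.022 0.256 0.05 0 0 0 1;0.022 0.256 0.05 0 0 0 1;0.022 0.256 0.05 0 0 0 1;0.022 0.256 0.05 0 0 0 1'
cat >> h.py <<'E'
def wrist():
    s=bot.read_state();c=viewer.capture("wrist");M=np.eye(4);M[:3,:3]=s["tcp_rot"];M[:3,3]=s["position"]
    c["view"]=np.linalg.inv(M@c["mount"]);return c
E
python3 - <<'E'
from h import *
c=wrist();np.savez("w1.npz",**{k:c[k] for k in("K","view","color")});cv2.imwrite("pics/w1.png",c["color"][...,::-1])
E
```

```text
time_s: 3.15
position: [0.459, -0.2485, 0.2994]
tcp_rot: [[0.989, 0.149, -0.001], [0.149, -0.989, 0.002], [-0.001, -0.002, -1.0]]
force: [-0.3, 1.1, 0.8]
opening: 0.996
grasp_force: 0.0
```

View pics/w1.png

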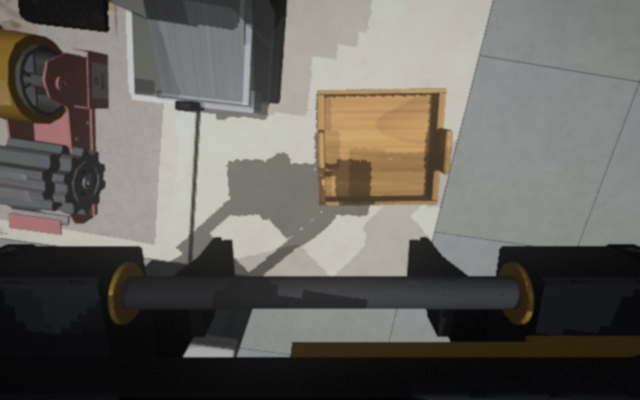

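The wrist view shows the tray rim corners at (318,92), (446,90), (437,205) and (319,205), handle a at about (322,152), and the tab at (189,105).

```bash
python3 - <<'E'
from h import *
c=dict(np.load("w1.npz"))
C=[onz(c,u,.032) for u in((318,92),(446,90),(437,205),(319,205))]
print(np.round(C,3),np.mean(C,0).round(3))
for u,z in(((322,129),.066),((322,176),.066),((322,152),.066),((446,129),.066),((446,173),.066),((189,105),.150),((177,105),.15),((202,105),.15)):print(u,onz(c,u,z).round(4))
v=C[0]-C[3];w=C[1]-C[0];print(np.degrees(np.arctan2(v[1],v[0])),np.degrees(np.arctan2(w[1],w[0]))+90)
E
```

```text
[[ 0.543 -0.233  0.032]
 [ 0.568 -0.379  0.032]
 [ 0.431 -0.402  0.032]
 [ 0.409 -0.254  0.032]] [ 0.488 -0.317  0.032]
(322, 129) [ 0.5049 -0.2435  0.066 ]
(322, 176) [ 0.4529 -0.2514  0.066 ]
(322, 152) [ 0.4799 -0.2473  0.066 ]
(446, 129) [ 0.525  -0.3782  0.066 ]
(446, 173) [ 0.4772 -0.3901  0.066 ]
(189, 105) [ 0.514  -0.1276  0.15  ]
(177, 105) [ 0.5124 -0.1175  0.15  ]
(202, 105) [ 0.5156 -0.1386  0.15  ]
8.913505413295864 9.341752251911927
```

```bash
python3 - <<'E'
from h import *
delta([.477,-.247,.034],down(-81))
E
```

```text
d [0.018  0.002  0.2657] rot [-0.07  0.02 -0.37]
```

```bash
python3 steer.py '0.018 0.002 0.05 0 0 -0.4 1;0.018 0.002 0.1 0 0 -0.4 1;0.018 0.002 0.15 0 0 -0.4 1;0.018 0.002 0.2 0 0 -0.4 1;0.018 0.002 0.24 0 0 -0.4 1;0.018 0.002 0.266 0 0 -0.4 1;0.018 0.002 0.266 0 0 -0.4 1;0.018 0.002 0.266 0 0 -0.4 0;0.018 0.002 0.266 0 0 -0.4 0;0.018 0.002 0.266 0 0 -0.4 0;0.018 0.002 0.266 0 0 -0.4 0;0.018 0.002 0.266 0 0 -0.4 0;0.018 0.002 0.266 0 0 -0.4 0;0.018 0.002 0.266 0 0 -0.4 0;0.018 0.002 0.266 0 0 -0.4 0;0.018 0.002 0.266 0 0 -0.4 0'
python3 - <<'E'
from h import *
delta([.418,-.053,.034],down(-90))
E
```

```text
time_s: 4.8
position: [0.4776, -0.2491, 0.0334]
tcp_rot: [[0.988, 0.155, -0.0], [0.155, -0.988, 0.0], [-0.0, -0.0, -1.0]]
force: [-0.1, -0.9, 1.2]
opening: 0.264
grasp_force: 0.0
d [-0.0284 -0.203  -0.0005] rot [-0.01  0.01  8.93]
```

```bash
python3 steer.py '0 0 0 0 0 0 0;0 0 0 0 0 0 0;0 0 0 0 0 0 0;0 0 0 0 0 0 0;0 0 0 0 0 0 0;0 0 -0.005 0 0 0 0;0 0 -0.012 0 0 0 0;0 0 -0.012 0 0 0 0;-0.005 -0.02 -0.012 0 0 1.5 0;-0.01 -0.05 -0.012 0 0 3 0;-0.015 -0.08 -0.012 0 0 5 0;-0.02 -0.11 -0.012 0 0 7 0;-0.024 -0.14 -0.012 0 0 8 0;-0.028 -0.17 -0.012 0 0 9 0;-0.028 -0.19 -0.012 0 0 9 0;-0.028 -0.201 -0.012 0 0 9 0;-0.028 -0.201 -0.012 0 0 9 0;-0.028 -0.201 -0.012 0 0 9 0'
python3 - <<'E'
from h import *
T=cam("top");S=cam("side")
cv2.imwrite("pics/t2.png",np.hstack([cv2.resize(T["color"][150:270,300:430,::-1],(390,360)),cv2.resize(S["color"][190:320,280:420,::-1],(390,360))]))
delta([.418,-.055,.034],down(-90))
E
```

```text
time_s: 6.6
position: [0.42, -0.0557, 0.0457]
tcp_rot: [[1.0, -0.001, 0.002], [-0.001, -1.0, -0.001], [0.002, 0.001, -1.0]]
force: [-0.2, 0.0, -2.6]
opening: 0.09
grasp_force: 30.0
d [-0.002  -0.0011  0.0116] rot [ 0.05 -0.1  -0.13]
```

View pics/t2.png

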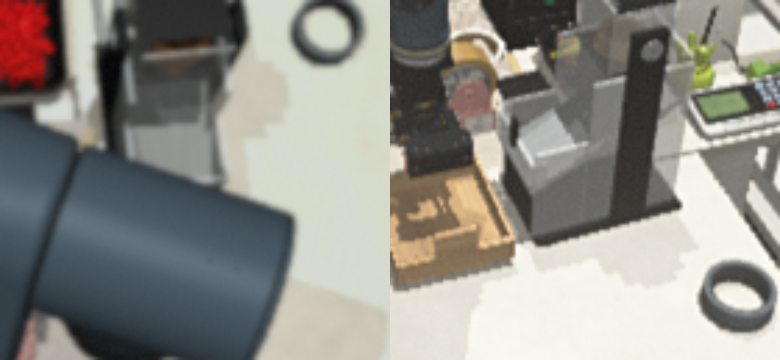

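The tray is held at the mouth, lined up with the station. I lower it, release it and rise.

```bash
python3 steer.py '-0.001 0 0.006 0 0 0 0;-0.001 0 0.012 0 0 0 0;-0.001 0 0.012 0 0 0 0;-0.001 0 0.012 0 0 0 0.4;-0.001 0 0.012 0 0 0 0.4;-0.001 0 0.012 0 0 0 0.4;-0.001 0 -0.03 0 0 0 0.4;-0.001 0 -0.08 0 0 0 0.4;-0.001 0 -0.13 0 0 0 0.4;-0.001 0 -0.18 0 0 0 0.4;-0.001 0 -0.23 0 0 0 0.4;-0.001 0 -0.28 0 0 0 0.4;-0.001 0 -0.32 0 0 0 0.4;-0.001 0 -0.35 0 0 0 0.4;-0.001 0 -0.35 0 0 0 0.4'
python3 - <<'E'
from h import *
delta([.694,.014,.40],down(0))
E
```

```text
time_s: 8.2
position: [0.4197, -0.0556, 0.4]
tcp_rot: [[1.0, -0.001, 0.01], [-0.001, -1.0, -0.004], [0.01, 0.004, -1.0]]
force: [-0.2, 0.4, 0.6]
opening: 0.399
grasp_force: 0.0
d [ 0.2742 -0.0699  0.0024] rot [  0.62  -0.26 -90.06]
```

```bash
python3 steer.py '0.274 -0.07 0 0 0 -90 0.4;0.274 -0.07 0 0 0 -90 0.4;0.274 -0.07 0 0 0 -90 0.4;0.274 -0.07 0 0 0 -90 0.4;0.274 -0.07 0 0 0 -90 0.4;0.274 -0.07 0 0 0 -90 0.4;0.274 -0.07 0 0 0 -90 0.4;0.274 -0.07 0 0 0 -90 0.4;0.274 -0.07 0 0 0 -90 0.4;0.274 -0.07 0 0 0 -90 0.4;0.274 -0.07 0 0 0 -90 0.4;0.274 -0.07 0 0 0 -90 0.4;0.274 -0.07 0 0 0 -90 0.4'
python3 - <<'E'
from h import *
c=wrist();np.savez("w2.npz",**{k:c[k] for k in("K","view","color")});cv2.imwrite("pics/w2.png",c["color"][...,::-1])
for p in([.694,-.03,.27],[.694,.044,.27],[.641,-.124,.27]): print(proj(c,p))
E
```

```text
time_s: 9.5
position: [0.6914, 0.0148, 0.394]
tcp_rot: [[0.003, 1.0, -0.002], [1.0, -0.003, 0.0], [0.0, -0.002, -1.0]]
force: [-0.1, -1.2, -0.0]
opening: 0.397
grasp_force: 0.0
[324.21346412 244.44100527]
[324.08571423 159.83643791]
[268.17795587 337.22411516]
```

View pics/w2.png

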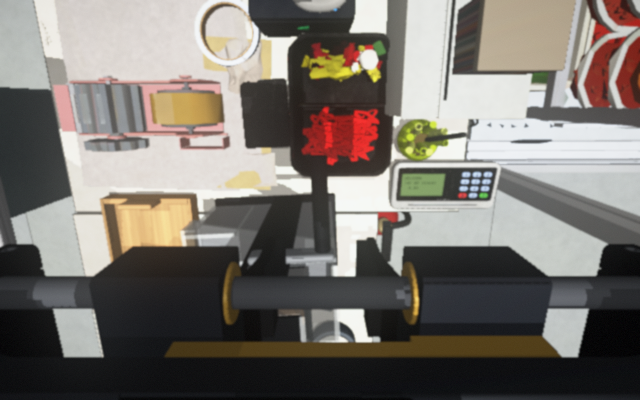

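The bar appears at columns 313–327, rows 163–250. I measure it precisely.

```bash
python3 - <<'E'
from h import *
c=dict(np.load("w2.npz"));g=cv2.cvtColor(c["color"],cv2.COLOR_RGB2GRAY)
for v in(185,200,215,230):
    print(v,g[v,306:336].tolist())
for u in((320,185),(320,230),(320,245)): print(onz(c,u,.277).round(4),onz(c,u,.27).round(4))
E
```

```text
185 [245, 246, 246, 245, 234, 158, 71, 48, 51, 51, 51, 52, 51, 51, 51, 52, 52, 52, 51, 51, 83, 168, 237, 246, 245, 245, 245, 244, 245, 244]
200 [51, 52, 50, 52, 52, 50, 51, 51, 51, 51, 51, 52, 53, 55, 54, 54, 52, 53, 54, 55, 55, 56, 65, 75, 81, 78, 78, 80, 118, 197]
215 [82, 84, 84, 83, 83, 81, 73, 57, 49, 50, 50, 51, 52, 52, 54, 54, 54, 54, 53, 55, 54, 55, 62, 81, 94, 94, 83, 77, 83, 137]
230 [81, 81, 82, 81, 82, 81, 78, 66, 54, 47, 49, 53, 56, 59, 60, 61, 61, 60, 59, 56, 56, 54, 55, 69, 87, 96, 93, 83, 71, 92]
[0.6906 0.0246 0.277 ] [0.6906 0.023  0.27  ]
[ 0.6904 -0.014   0.277 ] [ 0.6904 -0.0166  0.27  ]
[ 0.6904 -0.0276  0.277 ] [ 0.6903 -0.0305  0.27  ]
```

```bash
python3 steer.py '0 -0.0015 0.04 0 0 0 0.4;0 -0.0015 0.08 0 0 0 0.4;0 -0.0015 0.12 0 0 0 0.4;0 -0.0015 0.143 0 0 0 0.4;0 -0.0015 0.143 0 0 0 0.4;0 -0.0015 0.143 0 0 0 0;0 -0.0015 0.143 0 0 0 0;0 -0.0015 0.143 0 0 0 0;0 -0.0015 0.143 0 0 0 0;0 -0.0015 0.143 0 0 0 0;0 -0.0015 0.143 0 0 0 0;0 -0.0015 0.143 0 0 0 0'
```

```text
time_s: 10.75
position: [0.6904, 0.0146, 0.2547]
tcp_rot: [[0.0, 1.0, 0.002], [1.0, -0.0, -0.001], [-0.001, 0.002, -1.0]]
force: [-2.7, 0.9, 5.4]
opening: 0.151
grasp_force: 29.9
```

```bash
python3 steer.py '0 -0.0007 -0.0086 0 0 0 0;0 -0.0027 -0.017 0 0 0 0;0 -0.006 -0.025 0 0 0 0;0 -0.0105 -0.0323 0 0 0 0;-0.001 -0.0161 -0.0389 0 0 0 0;-0.001 -0.0227 -0.0445 0 0 0 0;-0.001 -0.03 -0.049 0 0 0 0;-0.001 -0.038 -0.0523 0 0 0 0;-0.002 -0.0464 -0.0543 0 0 0 0;-0.002 -0.055 -0.055 0 0 0 0;-0.002 -0.055 -0.055 0 0 0 0;-0.002 -0.055 -0.055 0 0 0 0;-0.002 -0.055 -0.055 0 0 0 0'
```

```text
time_s: 12.05
position: [0.6421, 0.0125, 0.3157]
tcp_rot: [[0.001, 1.0, 0.022], [1.0, -0.001, -0.002], [-0.002, 0.022, -1.0]]
force: [5.9, 1.4, 13.7]
opening: 0.15
grasp_force: 30.2
```

```bash
python3 - <<'E'
from h import *
T=cam("top");S=cam("side")
f=lambda a:cv2.resize(a[...,::-1],(390,390),interpolation=cv2.INTER_CUBIC)
cv2.imwrite("pics/c9.png",np.hstack([f(T["color"][110:230,300:420]),f(S["color"][130:260,300:430])]))
for z in(.27,.325,.3347): print(proj(S,[.635,-.035,z]),proj(S,[.64,.012,z]))
s=bot.read_state();print(s["moment"],s["joint_positions"],s["tau"])
E
```

```text
[351.78812676 181.24221457] [347.84065304 173.49825475]
[353.05315734 166.82708617] [348.96851342 159.29585587]
[353.28321392 164.20557236] [349.1734469 156.7152642]
[ 0.01227695 -1.28402709  0.34696106] [-8.87747125 26.2242584  73.80274243  0.09843334 78.69795677 -8.85784458] [ -0.79156743 -34.87006187 -12.23472029  -0.36914483   2.05600619
   0.31261663]
```

View pics/c9.png

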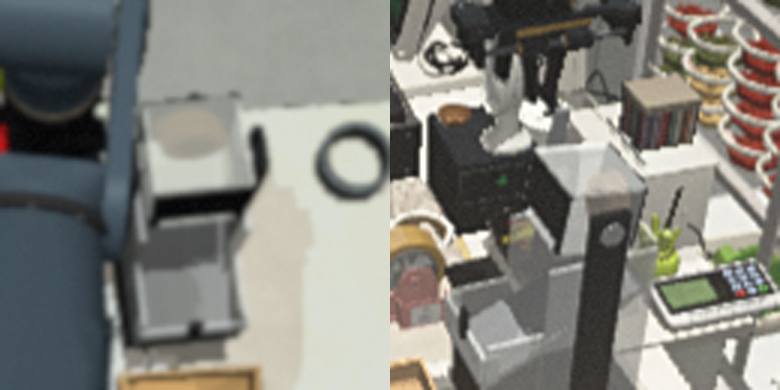

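The box is about a quarter turned: the black floor faces the mouth side, and the tokens are visible through the wall at (190,135). The grip holds, so I continue to upside down.

```bash
python3 steer.py '0 -0.0086 0.0007 0 0 0 0;0 -0.0128 0.0015 0 0 0 0;0 -0.017 0.0027 0 0 0 0;0 -0.021 0.004 0 0 0 0;0 -0.025 0.006 0 0 0 0;-0.001 -0.029 0.008 0 0 0 0;-0.001 -0.0323 0.0105 0 0 0 0;-0.001 -0.0389 0.0161 0 0 0 0;-0.001 -0.0445 0.0227 0 0 0 0;-0.001 -0.049 0.03 0 0 0 0;-0.002 -0.0523 0.038 0 0 0 0;-0.002 -0.0543 0.0464 0 0 0 0;-0.002 -0.055 0.055 0 0 0 0;-0.002 -0.055 0.06 0 0 0 0;-0.002 -0.055 0.06 0 0 0 0;-0.002 -0.055 0.06 0 0 0 0;-0.002 -0.055 0.06 0 0 0 0'
python3 - <<'E'
from h import *
T=cam("top");S=cam("side")
f=lambda a:cv2.resize(a[...,::-1],(390,390),interpolation=cv2.INTER_CUBIC)
cv2.imwrite("pics/c10.png",np.hstack([f(T["color"][110:230,300:420]),f(S["color"][130:260,300:430])]))
E
```

```text
time_s: 13.85
position: [0.5806, 0.0099, 0.2498]
tcp_rot: [[0.001, 1.0, 0.002], [1.0, -0.001, -0.002], [-0.002, 0.002, -1.0]]
force: [-2.6, -3.0, 6.8]
opening: 0.149
grasp_force: 30.3
```

View pics/c10.png

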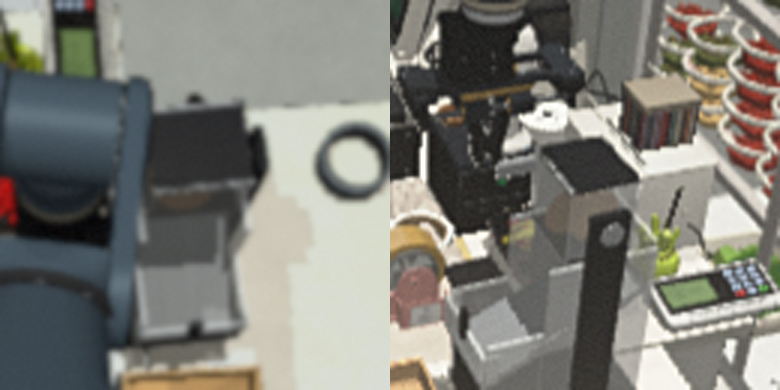

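The box is upside down, but brown tokens still show inside it at (560,210) and none show in the chute. I rock it back to level and pause partway over.

```bash
python3 steer.py '0 0.0027 -0.022 0 0 0 0;0 0.0105 -0.0373 0 0 0 0;0 0.0227 -0.0495 0 0 0 0;0 0.038 -0.0573 0 0 0 0;0 0.055 -0.06 0 0 0 0;0 0.062 -0.06 0 0 0 0;0 0.062 -0.06 0 0 0 0;0 0.062 -0.06 0 0 0 0;0 0.062 -0.06 0 0 0 0;0 0.062 -0.06 0 0 0 0;0 0.062 -0.06 0 0 0 0;0 0.046 -0.059 0 0 0 0;0 0.038 -0.0573 0 0 0 0;0 0.03 -0.054 0 0 0 0;0 0.0227 -0.0495 0 0 0 0;0 0.0161 -0.0439 0 0 0 0;0 0.0161 -0.0439 0 0 0 0;0 0.0161 -0.0439 0 0 0 0;0 0.0161 -0.0439 0 0 0 0;0 0.0161 -0.0439 0 0 0 0'
cat > brown.py <<'E'
from h import *
S=cam("side");T=cam("top")
def m(c,a,b,x,y):
    h=cv2.cvtColor(c["color"][a:b,x:y],cv2.COLOR_RGB2HSV);return int(((h[...,0]<22)&(h[...,1]>45)).sum())
# side crop (u,v)/3+(300,130)
print("side box",m(S,175,215,345,385),"side chute",m(S,215,255,325,370),"top box/chute",m(T,110,178,342,380),m(T,178,212,342,376))
f=lambda a:cv2.resize(a[...,::-1],(390,390),interpolation=cv2.INTER_CUBIC)
import sys
cv2.imwrite(sys.argv[1],np.hstack([f(T["color"][110:230,300:420]),f(S["color"][130:260,300:430])]))
E
python3 brown.py pics/c11.png
```

```text
time_s: 15.95
position: [0.5989, 0.0106, 0.2935]
tcp_rot: [[0.001, 1.0, 0.006], [1.0, -0.001, -0.001], [-0.001, 0.006, -1.0]]
force: [3.1, 0.4, 6.0]
opening: 0.156
grasp_force: 30.0
side box 10 side chute 6 top box/chute 0 0
```

View pics/c11.png

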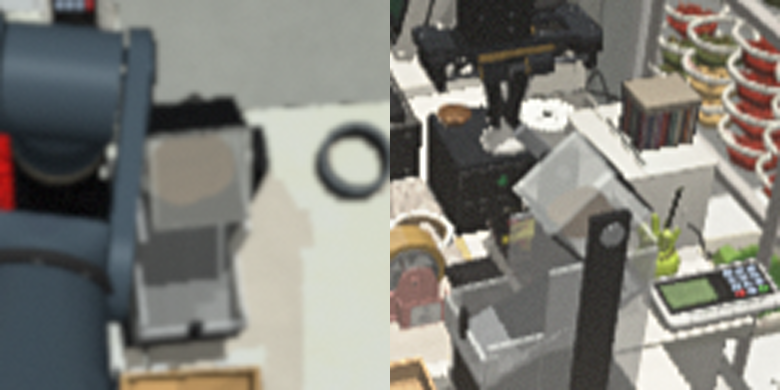

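The box is tilted about 45° past level, with at least one token still lying on the lower wall towards the +y side at (190,170), and the chute looks empty. I go slowly to the end and then measure tint maps instead of viewing.

```bash
python3 steer.py '0 -0.003 0.003 0 0 0 0;0 -0.006 0.007 0 0 0 0;0 -0.0087 0.0114 0 0 0 0;0 -0.0087 0.0114 0 0 0 0;0 -0.0087 0.0114 0 0 0 0;0 -0.0087 0.0114 0 0 0 0;0 -0.0142 0.0247 0 0 0 0;0 -0.0142 0.0247 0 0 0 0;0 -0.0142 0.0247 0 0 0 0;0 -0.0161 0.0389 0 0 0 0;0 -0.0161 0.0439 0 0 0 0;0 -0.0161 0.046 0 0 0 0;0 -0.0161 0.046 0 0 0 0;0 -0.0161 0.046 0 0 0 0;0 -0.0161 0.046 0 0 0 0'
cat > tint.py <<'E'
from h import *
def show(n,a,b,x,y,k=2):
    c=cam(n)["color"][a:b,x:y].astype(float);d=cv2.resize(cv2.GaussianBlur(c[...,0]-c[...,2],(3,3),0),((y-x)//k,(b-a)//k),interpolation=cv2.INTER_AREA)
    print(n);[print("%4d "%(a+i*k)+"".join(" .:*#"[int(np.clip(v//9,0,4))] for v in r)) for i,r in enumerate(d)]
if __name__=="__main__":
    show("top",138,220,336,384);show("side",165,262,310,390)
E
python3 tint.py
```

```text
time_s: 17.55
position: [0.5805, 0.0102, 0.2471]
tcp_rot: [[0.001, 1.0, 0.0], [1.0, -0.001, -0.002], [-0.002, 0.0, -1.0]]
force: [-0.7, -3.3, 10.4]
opening: 0.146
grasp_force: 29.2
top
 138                         
 140                         
 142                         
 144                         
 146                         
 148                         
 150                         
 152                         
 154                         
 156                         
 158                         
 160                         
 162                        .
 164                       ..
 166                       .:
 168                      .::
 170                      .::
 172                     .:::
 174                     .:::
 176                     .:::
 178                     .:::
 180                     .:::
 182                    ..:::
 184                   ..::::
 186                   .:::::
 188                   .:::::
 190                    .::::
 192                    .::::
 194                    .::::
 196                    .::::
 198           
[... 1827 characters left out ...]
      .   
 231 ...:.                               ... 
 233    :.                             ......
 235 ...:.                            .......
 237 ::::.                            .......
 239 :::::                            .......
 241 :::::.                           .......
 243 :::::.                           .......
 245 :::::.                           .  ....
 247 *::::.                           .......
 249 #:....                           .......
 251 #*...                             ......
 253 ##...                              .....
 255 ##*... .                           .....
 257 ###... .                            ....
 259 ###:.. ..                           ....
```

```bash
python3 - <<'E'
from h import *
S=cam("side");T=cam("top")
for n,p in dict(boxbot=(.64,-.124,.232),boxbot_px=(.665,-.124,.232),chback=(.69,-.124,.16),chmid=(.60,-.124,.13),chfront=(.555,-.124,.105),posttop=(.64,-.18,.292)).items(): print(n,proj(S,p).round(),proj(T,p).round())
for f in("c9","c10","c11"):
    a=cv2.imread(f"pics/{f}.png")[:, 390:];a=cv2.resize(a,(130,130),interpolation=cv2.INTER_AREA).astype(float);d=a[...,2]-a[...,0]
    print(f);[print(130+r,"".join(" .:*#"[int(np.clip(v//9,0,4))] for v in d[r:r+2,30:85].mean(0))) for r in range(52,100,2)]
print("now");d=S["color"].astype(float);d=d[...,0]-d[...,2];[print(r,"".join(" .:*#"[int(np.clip(v//9,0,4))] for v in d[r:r+2,330:385].mean(0))) for r in range(182,230,2)]
E
```

```text
boxbot [363. 206.] [359. 163.]
boxbot_px [370. 205.] [359. 156.]
chback [375. 221.] [355. 155.]
chmid [349. 233.] [357. 185.]
chfront [336. 241.] [357. 200.]
posttop [373. 201.] [381. 156.]
c9
182                                                 .......
184                                                   .....
186                                           ....     ....
188                                      ..:::::.::.     ..
190                                     .:..::::::::.      
192                                    ........::.:...     
194                                    .... ....::..::     
196                                    .........::::::     
198          .                         .........:::...     
200                                     .. .              .
202          .........                                    .
204   ..     ::****##:                                   ::
206 ....     .:::*####.                                 :**
208 ...... *##**###**:                                  .:*
210 .......*#*:..::::                                   .::
212 ...
[... 4163 characters left out ...]
####.                                 :**
208 ...... *##**###**:                                  .:*
210 ..... .*#*...::::                                  . ::
212 ......        .:.                                  .::.
214 ....... .                                         .....
216      ....                                          ....
218        ..                                           ...
220         .  .                                         ..
222                                                       .
224                                                        
226                                                        
228                                                      .
```

```bash
python3 - <<'E'
from h import *
S=cam("side");a=S["color"][165:260,315:395,::-1];T=cam("top")["color"][140:220,335:390,::-1]
g=lambda a,w:cv2.resize(np.clip((a.astype(float)-127)*1.2+150,0,255).astype(np.uint8),(w,590),interpolation=cv2.INTER_CUBIC)
cv2.imwrite("pics/s12.png",np.hstack([g(a,470),g(T,320)]))
E
```

```text
(no output)
```

View pics/s12.png

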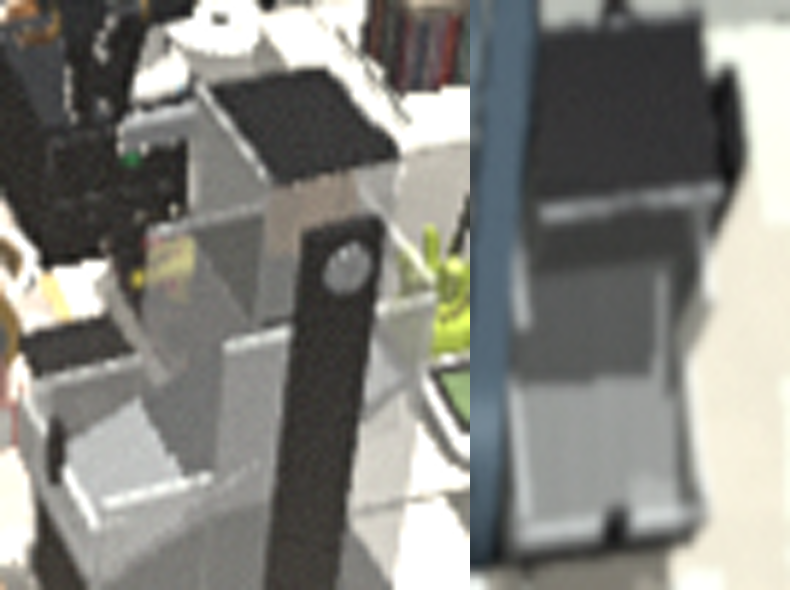

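```bash
python3 - <<'E'
from h import *
S=cam("side")
for x in(.605,.675):
  for y in(-.164,-.124,-.084):
    for z in(.229,.26,.311): print((x,y,z),proj(S,(x,y,z)).round(1))
E
```

```text
(0.605, -0.164, 0.229) [357.8 216.6]
(0.605, -0.164, 0.26) [358.6 208.6]
(0.605, -0.164, 0.311) [360.1 194.8]
(0.605, -0.124, 0.229) [352.8 208.9]
(0.605, -0.124, 0.26) [353.5 200.9]
(0.605, -0.124, 0.311) [354.8 187.3]
(0.605, -0.084, 0.229) [348.  201.5]
(0.605, -0.084, 0.26) [348.6 193.7]
(0.605, -0.084, 0.311) [349.8 180.2]
(0.675, -0.164, 0.229) [378.6 212.5]
(0.675, -0.164, 0.26) [379.8 204.5]
(0.675, -0.164, 0.311) [381.7 190.8]
(0.675, -0.124, 0.229) [373.2 205. ]
(0.675, -0.124, 0.26) [374.2 197.1]
(0.675, -0.124, 0.311) [376.  183.6]
(0.675, -0.084, 0.229) [368.  197.8]
(0.675, -0.084, 0.26) [368.9 190. ]
(0.675, -0.084, 0.311) [370.6 176.7]
```

The box is upside down, with brown still behind its right face at (310,200) — tokens leaning on the +x wall — and the chute floor is empty. I rock it more, with shakes mid-slope.

```bash
python3 steer.py '0 0.0074 -0.0345 0 0 0 0;0 0.0275 -0.0546 0 0 0 0;0 0.045 -0.061 0 0 0 0;0 0.062 -0.062 0 0 0 0;0 0.062 -0.062 0 0 0 0;0 0.062 -0.062 0 0 0 0;0 0.036 -0.0587 0 0 0 0;0 0.0161 -0.0459 0 0 0 0;0 0.0275 -0.0546 0 0 0 0;0 0.0161 -0.0459 0 0 0 0;0 0.0275 -0.0546 0 0 0 0;0 0.0161 -0.0459 0 0 0 0;0 0.0161 -0.0459 0 0 0 0;0 0.0074 -0.0345 0 0 0 0;0 0.0161 -0.0459 0 0 0 0;0 0.0074 -0.0345 0 0 0 0;0 0.002 -0.02 0 0 0 0;0 0 -0.007 0 0 0 0;0 0 0 0 0 0 0;0 0 0 0 0 0 0'
python3 tint.py | sed -n '1,42p'; cat > br.py <<'E'
from h import *
S=cam("side");d=S["color"].astype(float);d=d[...,0]-d[...,2];[print(r,"".join(" .:*#"[int(np.clip(v//9,0,4))] for v in d[r:r+2,330:385].mean(0))) for r in range(184,216,2)]
E
python3 br.py
```

```text
time_s: 19.9
position: [0.5805, 0.0105, 0.2474]
tcp_rot: [[0.001, 1.0, 0.001], [1.0, -0.001, -0.001], [-0.001, 0.001, -1.0]]
force: [-1.0, 0.3, 5.9]
opening: 0.151
grasp_force: 29.4
top
 138                         
 140                         
 142                         
 144                         
 146                         
 148                         
 150                         
 152                         
 154                         
 156                         
 158                         
 160                         
 162                        .
 164                       ..
 166                       .:
 168                      .::
 170                      .::
 172                     .:::
 174                     .:::
 176          .:::.      .:::
 178         .*####:     .:::
 180        .#######:    .:::
 182        :########.  ..:::
 184        *########:  .::::
 186        #########: ..::::
 188        *########. .:::::
 190        .#######:   .::::
 192         *#####*    .::::
 194       .:*###*.     .::::
 196      *#####*       .::::
 198     :####
[... 575 characters left out ...]
  .                       ....:.      ..
194                  .                .........:.:.      ..
196                 ..                .:.......:::.      ..
198         .  .  ..                  .:.:.:...:.:.      ..
200                                    ::....           ...
202          .... .::.                  .               ...
204   ..     ::#***###.                                 .::
206 ....     .::*#####.                                 :**
208 ..:... *##**###**:                                  .:*
210 ...... *#*.:.::::                                   ..:
212 .....        ....                                  .::.
214 ... ...                                           .....
```

Two tokens are in the chute and some remain in the box. I repeat.

```bash
python3 steer.py '0 0.0074 -0.0345 0 0 0 0;0 0.0275 -0.0546 0 0 0 0;0 0.045 -0.061 0 0 0 0;0 0.062 -0.062 0 0 0 0;0 0.062 -0.062 0 0 0 0;0 0.062 -0.062 0 0 0 0;0 0.036 -0.0587 0 0 0 0;0 0.0161 -0.0459 0 0 0 0;0 0.0275 -0.0546 0 0 0 0;0 0.0161 -0.0459 0 0 0 0;0 0.0275 -0.0546 0 0 0 0;0 0.0161 -0.0459 0 0 0 0;0 0.0161 -0.0459 0 0 0 0;0 0.0074 -0.0345 0 0 0 0;0 0.0161 -0.0459 0 0 0 0;0 0.0074 -0.0345 0 0 0 0;0 0.002 -0.02 0 0 0 0;0 0 -0.007 0 0 0 0;0 0 0 0 0 0 0;0 0 0 0 0 0 0'
python3 tint.py | sed -n '18,42p'; python3 br.py
```

```text
time_s: 22.05
position: [0.5806, 0.0101, 0.2475]
tcp_rot: [[0.001, 1.0, 0.002], [1.0, -0.001, -0.002], [-0.002, 0.002, -1.0]]
force: [-2.6, 0.5, 4.7]
opening: 0.146
grasp_force: 29.7
 170                      .::
 172                     .:::
 174                     .:::
 176                     .:::
 178            ...      .:::
 180      .***::###*:.   .:::
 182     .############. ..:::
 184     *############:..::::
 186    .#############:..::::
 188    .#############:.:::::
 190    :#############: .::::
 192    :#############. .::::
 194     ############*  .::::
 196     :############: .::::
 198     *#############..::::
 200     ##############..::::
 202    .##############..::::
 204    .##############. .:::
 206    .##############  .:::
 208     *############   .:::
 210     .#######***.    .:::
 212       .::.        ..::::
 214                 ..::::::
 216           .......:::.:::
 218   .. .............. ..::
184                                                   .....
186                                                    ....
188 .    .   .                                           ..
190                                                       .
192                  .                                   ..
194                  .                                   ..
196                 ..                                   ..
198         .     ....                                  ...
200                                                     ...
202          ..:...::.                                  ...
204    .     ::*#**###.                                 .::
206 ....     .:::*####.                                 :**
208 ...... *##**###**:                                  .:*
210 ..... .*#*.:.::::                                   ..:
212 ......       ....                                  .::.
214 ... ... .                                         .....
```

```bash
python3 steer.py '0 0.0074 -0.0345 0 0 0 0;0 0.0161 -0.0459 0 0 0 0;0 0.0275 -0.0546 0 0 0 0;0 0.045 -0.061 0 0 0 0;0 0.058 -0.062 0 0 0 0;0 0.058 -0.062 0 0 0 0;0 0.058 -0.062 0 0 0 0;0 0.058 -0.062 0 0 0 0'
python3 tint.py | sed -n '1,42p'; python3 br.py
```

```text
time_s: 23.0
position: [0.6364, 0.0119, 0.3051]
tcp_rot: [[0.001, 1.0, -0.006], [1.0, -0.001, 0.002], [0.002, -0.006, -1.0]]
force: [-1.5, 3.7, -12.1]
opening: 0.144
grasp_force: 29.8
top
 138                         
 140                         
 142                         
 144                         
 146                         
 148                         
 150                         
 152                         
 154                         
 156                         
 158                         
 160                         
 162                        .
 164                       ..
 166                       .:
 168                       ::
 170                      .::
 172                     .:::
 174                     .:::
 176                     .:::
 178             ..      .:::
 180      .****:###*:.   .:::
 182     .############. ..:::
 184     *############:..::::
 186    .#############:.:::::
 188    :#############:.:::::
 190    :#############: .::::
 192    .#############. .::::
 194     #############  .::::
 196     :############: .::::
 198     *##
[... 577 characters left out ...]
                  .                     
194                                                        
196                                                        
198                                                       .
200                                                       .
202    .     .... .:..              .                     .
204   ..     ::***###:.            .                     ::
206 .....    .::**####.                                  **
208 ...... *##**##***:                                   :*
210 .......*#*.:.::::                                    ::
212 .....  .      ..:                                .. ::.
214 ... ... .                                          ....
```

The box is empty. I turn it fully upright and release.

```bash
python3 steer.py '0 0.014 0.0026 0 0 0 0;0 0.0293 0.0104 0 0 0 0;0.001 0.0415 0.0226 0 0 0 0;0.001 0.0493 0.0379 0 0 0 0;0.001 0.052 0.0549 0 0 0 0;0.001 0.052 0.063 0 0 0 0;0.001 0.052 0.063 0 0 0 0;0.001 0.052 0.063 0 0 0 0;0.001 0.052 0.063 0 0 0 0'; python3 steer.py '0 0 0 0 0 0 0.4;0 0 0 0 0 0 0.4;0 0 0 0 0 0 0.4;0 0 0 0 0 0 0.4;0 0 -0.04 0 0 0 0.4;0 0 -0.09 0 0 0 0.4;0 0 -0.14 0 0 0 0.4;0 0 -0.15 0 0 0 0.4;0 0 -0.15 0 0 0 0.4'
python3 - <<'E'
from h import *
c=wrist();g=cv2.cvtColor(c["color"],cv2.COLOR_RGB2GRAY)
for v in(185,230): print(g[v,300:345].tolist())
for p in((.690,.02,.27),(.690,-.02,.27),(.690,.044,.27)):print(proj(c,p))
delta([.47,-.125,.40],down(-90))
E
```

```text
time_s: 24.05
position: [0.6907, 0.0118, 0.2518]
tcp_rot: [[0.0, 1.0, 0.005], [1.0, -0.0, -0.002], [-0.002, 0.005, -1.0]]
force: [-10.0, 4.3, 13.5]
opening: 0.151
grasp_force: 30.0
time_s: 24.95
position: [0.6919, 0.0112, 0.3979]
tcp_rot: [[0.002, 1.0, 0.007], [1.0, -0.002, -0.002], [-0.002, 0.007, -1.0]]
force: [0.2, -0.3, -0.4]
opening: 0.401
grasp_force: 0.0
[245, 245, 246, 246, 246, 245, 246, 246, 237, 176, 89, 52, 49, 50, 52, 51, 53, 53, 54, 54, 51, 52, 51, 52, 78, 162, 233, 244, 245, 245, 245, 245, 245, 245, 245, 246, 246, 246, 246, 246, 246, 246, 246, 246, 246]
[80, 80, 80, 81, 81, 80, 80, 82, 83, 82, 82, 73, 58, 49, 50, 55, 57, 59, 62, 63, 63, 60, 60, 58, 56, 55, 57, 69, 88, 95, 92, 79, 88, 160, 227, 238, 237, 237, 237, 238, 238, 239, 239, 239, 239]
[317.18882903 183.04535032]
[317.44701327 227.94308738]
[317.02454409 154.47651901]
d [-0.1368 -0.2204 -0.0055] rot [ 1.000e-01 -4.000e-02  8.991e+01]
```

```bash
cat > tray.py <<'E'
from h import *
def tray(c):
    h=cv2.cvtColor(c["color"],cv2.COLOR_RGB2HSV)
    m=((h[...,0]>8)&(h[...,0]<24)&(h[...,1]>80)&(h[...,2]>90)).astype(np.uint8);m[:,:300]=0;m[:212]*=(np.arange(640)>382).astype(np.uint8)
    k=max(cv2.findContours(m,cv2.RETR_EXTERNAL,0)[0],key=cv2.contourArea)
    P=np.array([onz(c,q[0],.032)[:2]*1000 for q in k],np.float32);return cv2.minAreaRect(P),cv2.contourArea(k),cv2.boundingRect(k)
if __name__=="__main__":
    print(tray(dict(cam("top"),color=cv2.imread("pics/top0.png")[...,::-1])));print(tray(cam("top")))
E
python3 tray.py
```

```text
[ WARN:0@2.336] global contours_new.cpp:654 findContours Chain code output is an experimental feature and might change in future!
Traceback (most recent call last):
  File "tray.py", line 8, in <module>
    print(tray(dict(cam("top"),color=cv2.imread("pics/top0.png")[...,::-1])));print(tray(cam("top")))
          ~~~~^^^^^^^^^^^^^^^^^^^^^^^^^^^^^^^^^^^^^^^^^^^^^^^^^^^^^^^^^^^^^^
  File "tray.py", line 5, in tray
    k=max(cv2.findContours(m,cv2.RETR_EXTERNAL,0)[0],key=cv2.contourArea)
cv2.error: OpenCV(4.12.0) /io/opencv/modules/imgproc/src/shapedescr.cpp:315: error: (-215:Assertion failed) npoints >= 0 && (depth == CV_32F || depth == CV_32S) in function 'contourArea'
```

```bash
sed -i 's/RETR_EXTERNAL,0/RETR_EXTERNAL,cv2.CHAIN_APPROX_NONE/' tray.py; python3 tray.py
```

```text
(((487.3614807128906, -320.71343994140625), (137.79891967773438, 162.6205596923828), 9.634382247924805), 1667.5, (387, 197, 52, 48))
(((416.8651123046875, -130.37130737304688), (155.11180114746094, 139.70077514648438), 88.71835327148438), 1723.0, (337, 223, 47, 43))
```

```bash
python3 - <<'E'
from h import *
T=cam("top");S=cam("side")
print(tri(S,(324.4,235.9),T,(359.9,211.2)),onz(T,(359.9,211.2),.15))
delta([.505,-.126,.40],down(-90))
E
python3 steer.py '-0.1366 -0.187 0 0 0 89.9 0.4;-0.1366 -0.187 0 0 0 89.9 0.4;-0.1366 -0.187 0 0 0 89.9 0.4;-0.1366 -0.187 0 0 0 89.9 0.4;-0.1366 -0.187 0 0 0 89.9 0.4;-0.1366 -0.187 0 0 0 89.9 0.4;-0.1366 -0.187 0 0 0 89.9 0.4;-0.1366 -0.187 0 0 0 89.9 0.4;-0.1366 -0.187 0 0 0 89.9 0.4;-0.1366 -0.187 0 0 0 89.9 0.4;-0.1366 -0.187 0 0 0 89.9 0.4;-0.1366 -0.187 0 0 0 89.9 0.4;-0.1366 -0.187 0.06 0 0 89.9 0.4;-0.1366 -0.187 0.1 0 0 89.9 0.4;-0.1366 -0.187 0.1 0 0 89.9 0.4'
python3 - <<'E'
from h import *
c=wrist();p=proj(c,(.512,-.126,.155));print(p)
g=cv2.cvtColor(c["color"],cv2.COLOR_RGB2GRAY);u,v=p.astype(int)
for r in range(v-26,v+28,3): print(r,u-30,g[r,u-30:u+30:2].tolist())
delta([.505,-.126,.131],down(-90))
E
```

```text
(array([ 0.51144293, -0.12555808,  0.1411256 ]), np.float64(0.00391289404789445)) [ 0.50787583 -0.12401373  0.15      ]
d [-0.138  -0.1843 -0.0077] rot [-0.26  0.21 89.92]
time_s: 26.7
position: [0.4978, -0.122, 0.2876]
tcp_rot: [[1.0, 0.002, -0.016], [0.002, -1.0, 0.008], [-0.016, -0.008, -1.0]]
force: [-0.6, -0.2, -0.6]
opening: 0.404
grasp_force: 0.0
[325.81262385 173.8009501 ]
147 295 [129, 128, 126, 122, 124, 129, 126, 124, 119, 117, 120, 133, 134, 130, 116, 110, 111, 111, 107, 106, 110, 110, 107, 107, 101, 100, 101, 99, 99, 105]
150 295 [130, 129, 126, 125, 122, 120, 123, 126, 122, 117, 114, 107, 110, 128, 119, 109, 110, 110, 107, 105, 104, 107, 108, 106, 105, 101, 100, 97, 98, 106]
153 295 [134, 131, 128, 126, 123, 119, 120, 125, 124, 121, 129, 153, 175, 194, 198, 160, 117, 110, 106, 104, 104, 107, 109, 107, 102, 100, 101, 105, 132, 161]
156 295 [174, 159, 147, 133, 121, 123, 126, 132, 131, 136, 145, 143, 141, 139, 135, 133, 127, 119, 114, 114, 110, 112, 111, 115, 116, 119, 120, 119, 119, 116]
159 295 [114, 124, 125, 123, 124, 125, 123, 124, 124, 124, 124, 126, 125, 126, 124, 
[... 1437 characters left out ...]
 171, 157, 155]
189 295 [123, 125, 123, 122, 122, 123, 123, 122, 121, 122, 121, 122, 121, 120, 119, 121, 120, 119, 115, 111, 110, 109, 109, 110, 115, 171, 185, 185, 183, 182]
192 295 [121, 121, 119, 120, 119, 119, 119, 120, 120, 119, 120, 119, 118, 120, 119, 119, 117, 111, 107, 110, 109, 110, 110, 112, 112, 115, 126, 180, 189, 190]
195 295 [122, 121, 123, 121, 121, 123, 122, 123, 122, 121, 122, 121, 122, 124, 121, 116, 111, 111, 111, 111, 113, 112, 114, 114, 116, 116, 122, 183, 195, 194]
198 295 [121, 121, 122, 122, 123, 120, 124, 122, 121, 122, 122, 122, 122, 124, 122, 114, 112, 113, 114, 114, 116, 115, 118, 117, 118, 120, 124, 188, 200, 198]
d [0.0057 0.0033 0.1603] rot [-0.24  0.5   0.09]
```

```bash
python3 - <<'E'
from h import *
c=wrist();print(onz(c,(323,177.3),.155),onz(c,(323,173),.155),onz(c,(323,181.7),.155))
delta([.507,-.1235,.131],down(-90))
E
```

```text
[ 0.51206643 -0.12550351  0.155     ] [ 0.51582733 -0.1254954   0.155     ] [ 0.50819075 -0.12551186  0.155     ]
d [ 0.0042 -0.0009  0.1632] rot [-0.06  0.11  0.08]
```

```bash
python3 - <<'E'
from h import *
S=cam("side")
o,d=ray(S,(353.3,219.8));t=(-.173-o[1])/d[1];print(o+t*d)
o,d=ray(S,(341,202));t=(-.076-o[1])/d[1];print(o+t*d)
E
```

```text
[ 0.5866973  -0.173       0.22774556]
[ 0.58428044 -0.076       0.22590915]
```

The high chute walls start at x = 0.585, which is clear of the gripper. I flip the wrist half a turn so the camera side faces away from the box, then descend onto the tab.

```bash
python3 steer.py '0 0 0 0 0 -175 0.4;0 0 0 0 0 -175 0.4;0 0 0 0 0 -175 0.4;0 0 0 0 0 -175 0.4;0 0 0 0 0 -175 0.4;0 0 0 0 0 -175 0.4;0 0 0 0 0 -175 0.4;0 0 0 0 0 -175 0.4;0 0 0 0 0 -175 0.4;0 0 0 0 0 -175 0.4;0 0 0 0 0 -175 0.4;0 0 0 0 0 -175 0.4;0 0 0 0 0 -175 0.4;0 0 0 0 0 -175 0.4;0 0 0 0 0 -175 0.4;0 0 0 0 0 -175 0.4;0 0 0 0 0 -175 0.4;0 0 0 0 0 -175 0.4;0 0 0 0 0 -175 0.4;0 0 0 0 0 -175 0.4'
python3 - <<'E'
from h import *
print(bot.read_state()["joint_positions"].round(1));delta([.508,-.1255,.133],down(90))
E
```

```text
time_s: 28.85
position: [0.5054, -0.1256, 0.2981]
tcp_rot: [[-0.991, 0.134, 0.007], [0.134, 0.991, -0.003], [-0.007, -0.002, -1.0]]
force: [0.9, -0.2, -0.0]
opening: 0.397
grasp_force: 0.0
[ -26.3   17.    91.6    0.    71.  -108.6]
d [-0.0015  0.0008  0.1651] rot [-0.16  0.39 -7.69]
```

```bash
python3 steer.py '-0.0015 0.001 0.03 0 0.4 -7.7 0.4;-0.0015 0.001 0.08 0 0.4 -7.7 0.4;-0.0015 0.001 0.12 0 0.4 -7.7 0.4;-0.0015 0.001 0.12 0 0.4 -7.7 0.4;-0.0015 0.001 0.12 0 0.4 -7.7 0.4'
python3 - <<'E'
from h import *
delta([.508,-.1255,.133],down(90))
E
```

```text
time_s: 29.35
position: [0.5068, -0.1248, 0.1766]
tcp_rot: [[-1.0, 0.006, -0.004], [0.006, 1.0, -0.001], [0.004, -0.001, -1.0]]
force: [-0.4, -0.8, 0.6]
opening: 0.401
grasp_force: 0.0
d [-0.0013 -0.0007  0.0436] rot [-0.07 -0.2  -0.37]
```

```bash
python3 steer.py '-0.001 -0.0007 0.02 0 -0.2 -0.4 0.4;-0.001 -0.0007 0.0436 0 -0.2 -0.4 0.4;-0.001 -0.0007 0.0436 0 -0.2 -0.4 0.4;-0.001 -0.0007 0.0436 0 -0.2 -0.4 0;-0.001 -0.0007 0.0436 0 -0.2 -0.4 0;-0.001 -0.0007 0.0436 0 -0.2 -0.4 0;-0.001 -0.0007 0.0436 0 -0.2 -0.4 0;-0.001 -0.0007 0.0436 0 -0.2 -0.4 0;-0.001 -0.0007 0.0436 0 -0.2 -0.4 0;-0.001 -0.0007 0.0436 0 -0.2 -0.4 0'
```

```text
time_s: 30.35
position: [0.5055, -0.123, 0.1321]
tcp_rot: [[-1.0, 0.0, -0.003], [0.0, 1.0, 0.003], [0.003, 0.003, -1.0]]
force: [-0.5, 4.7, 6.5]
opening: 0.153
grasp_force: 30.0
```

```bash
python3 steer.py '0.0152 0 0.0045 0 0 0 0;0.0287 0 0.0128 0 0 0 0;0.0396 0 0.0243 0 0 0 0;0.0472 0 0.0382 0 0 0 0;0.0509 0 0.0536 0 0 0 0;0.0505 0 0.0695 0 0 0 0;0.046 0 0.0847 0 0 0 0;0.0384 0 0.0974 0 0 0 0;0.036 0 0.1 0 0 0 0;0.036 0 0.1 0 0 0 0;0.036 0 0.1 0 0 0 0'
```

```text
time_s: 31.45
position: [0.4671, -0.1244, 0.0314]
tcp_rot: [[-1.0, -0.002, -0.008], [-0.002, 1.0, 0.001], [0.008, 0.001, -1.0]]
force: [-5.5, -2.0, 1.7]
opening: 0.156
grasp_force: 30.4
```

```bash
python3 steer.py '0 0 0 0 0 0 0.3;0 0 0 0 0 0 0.3;0 0 0 0 0 0 0.3;0.002 0 -0.03 0 0 0 0.3;0.002 0 -0.08 0 0 0 0.3;0.002 0 -0.13 0 0 0 0.3;0.002 0 -0.18 0 0 0 0.3;0.002 0.05 -0.23 0 0 0 0.3;0.002 0.1 -0.25 0 0 0 0.3;0.002 0.15 -0.25 0 0 0 0.3;0.002 0.2 -0.25 0 0 0 0.3;0.002 0.22 -0.25 0 0 0 0.3;0.002 0.22 -0.25 0 0 0 0.3'
python3 - <<'E'
from h import *
S=cam("side");T=cam("top")
f=lambda a:cv2.resize(a[...,::-1],(390,390),interpolation=cv2.INTER_CUBIC)
cv2.imwrite("pics/c13.png",np.hstack([f(T["color"][160:280,315:435]),f(S["color"][190:320,280:410])]))
E
```

```text
time_s: 32.75
position: [0.4676, 0.1001, 0.2819]
tcp_rot: [[-1.0, -0.007, -0.001], [-0.007, 1.0, 0.003], [0.001, 0.003, -1.0]]
force: [-0.3, -0.2, -0.8]
opening: 0.297
grasp_force: 0.0
```

View pics/c13.png

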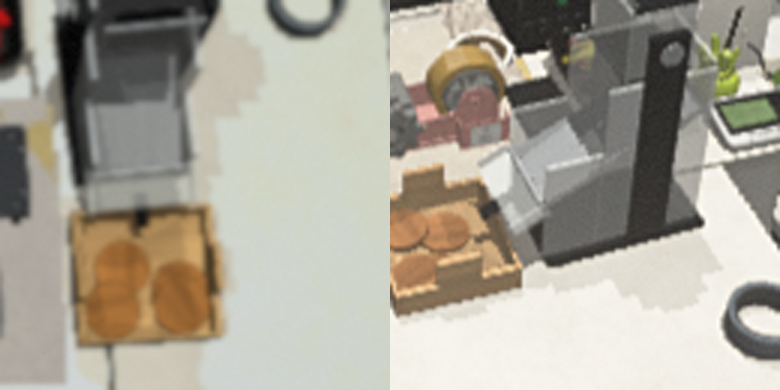

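Three tokens lie in the tray at (118,265), (112,308) and (180,297), the chute is empty, and the flap is fully open with its tab at (138,215). I pinch the tab again and shut the flap.

```bash
python3 steer.py '0 -0.05 0 0 0 0 0.35;0 -0.1 0 0 0 0 0.35;0 -0.15 0 0 0 0 0.35;0 -0.2 0 0 0 0 0.35;0 -0.2245 0.03 0 0 0 0.35;0 -0.2245 0.08 0 0 0 0.35;0 -0.2245 0.13 0 0 0 0.35;0 -0.2245 0.18 0 0 0 0.35;0 -0.2245 0.22 0 0 0 0.35;0 -0.2245 0.248 0 0 0 0.35;0 -0.2245 0.248 0 0 0 0.35;0 -0.2245 0.248 0 0 0 0;0 -0.2245 0.248 0 0 0 0;0 -0.2245 0.248 0 0 0 0;0 -0.2245 0.248 0 0 0 0;0 -0.2245 0.248 0 0 0 0;0 -0.2245 0.248 0 0 0 0'
```

```text
time_s: 34.55
position: [0.4663, -0.1251, 0.0349]
tcp_rot: [[-1.0, 0.002, -0.004], [0.001, 1.0, 0.005], [0.004, 0.005, -1.0]]
force: [4.1, 15.2, 1.2]
opening: 0.157
grasp_force: 29.8
```

```bash
python3 steer.py '0.0076 0 -0.0127 0 0 0 0;0.0121 0 -0.0279 0 0 0 0;0.0125 0 -0.0438 0 0 0 0;0.0088 0 -0.0592 0 0 0 0;0.0012 0 -0.0731 0 0 0 0;-0.0097 0 -0.0846 0 0 0 0;-0.0232 0 -0.0929 0 0 0 0;-0.0384 0 -0.0974 0 0 0 0;-0.045 0 -0.0974 0 0 0 0;-0.047 0 -0.0974 0 0 0 0;-0.047 0 -0.0974 0 0 0 0;-0.047 0 -0.0974 0 0 0 0'
```

```text
time_s: 35.75
position: [0.511, -0.1232, 0.1331]
tcp_rot: [[-1.0, 0.001, -0.008], [0.001, 1.0, 0.01], [0.008, 0.01, -1.0]]
force: [-4.7, 14.5, 12.2]
opening: 0.155
grasp_force: 30.3
```

```bash
python3 steer.py '0 0 0 0 0 0 0.4;0 0 0 0 0 0 0.4;0 0 0 0 0 0 0.4;0 0 -0.03 0 0 0 0.4;0.01 0 -0.08 0 0 0 0.4;0.03 0 -0.12 0 0 0 0.4;0.06 0 -0.12 0 0 0 0.4;0.06 0 -0.12 0 0 0 0.4;0.06 0 -0.12 0 0 0 0.4'
python3 - <<'E'
from h import *
c=wrist();p=proj(c,(.512,-.1255,.155));print(p)
g=cv2.cvtColor(c["color"],cv2.COLOR_RGB2GRAY);u,v=p.astype(int)
m=(g[max(v-45,0):v+45,u-60:u+60]<62);n,l,st,ce=cv2.connectedComponentsWithStats(m.astype(np.uint8))
for i in range(1,n):
    if st[i,4]>40: print(st[i],ce[i]+[u-60,max(v-45,0)])
T=cam("top");t=T["color"];q=proj(T,(.512,-.1255,.15));print(q)
S=cam("side");print(proj(S,(.512,-.1255,.15)))
gs=cv2.cvtColor(S["color"],cv2.COLOR_RGB2GRAY);print(gs[226:246,316:334])
E
```

```text
time_s: 36.65
position: [0.4552, -0.1298, 0.2517]
tcp_rot: [[-1.0, 0.001, -0.0], [0.001, 1.0, -0.001], [0.0, -0.001, -1.0]]
force: [1.1, 0.5, 0.4]
opening: 0.399
grasp_force: 0.0
[326.80658176 272.21779242]
[   0    0  120   90 6835] [326.90197513 275.0962692 ]
[ 56  24  15  24 333] [328.72072072 262.2042042 ]
[360.25827885 209.89288642]
[324.04784517 233.90664572]
[[166 223 202 227 165 149 146 146 147 154 143 132 128 117 109 109 105 106]
 [167 225 175 213 202 171 155 146 122 112 110 108 111 106 106 108 107 112]
 [170 220 226 233 201 151 136 126 111 111 111 110 108 108 110 108 105 106]
 [149 172 233 238 188 146 127 117 112 112 112 114 108 110 110 108 110 110]
 [125 116 180 205 192 157 146 121 109 109 110 110 112 109 111 109 107 107]
 [139 120 152 161 195 173 154 122  99 102 110 112 113 112 111 109 106 112]
 [147 120 151 142 175 193 148  92  70 102 111 111 112 110 112 109 127 145]
 [147 122 153 136 146 198 139  64  53  87 106 110 108 105 125 144 155 163]
 [145 120 158 139 131 180 127  63  51  63  98 105 104 123 152 165 163 162]
 [141 119 156 138 125 144 113  54  47  50 103 122 142 153 159 164 165 177]
 [143 122 153 139 126 130  96  50  38  58 145 158 162 164 162 162 178 186]
 [196 196 164 145 131 132  95  51  43  58 162 168 164 163 178 180 186 187]
 [226 227 176 142 133 138  95  50  40  57 162 167 162 177 186 188 185 183]
 [228 228 206 139 132 132  92  52  38  71 163 182 178 182 185 185 188 185]
 [222 225 223 152 125 130  93  53  53 145 201 190 186 188 188 184 190 190]
 [219 223 226 204 133 128 115  58  55 156 226 214 187 185 187 191 186 189]
 [219 223 225 226 145 128 135  78  55 122 209 230 199 187 190 186 190 186]
 [220 219 222 225 160 125 135 127 108 124 186 235 213 189 187 186 188 189]
 [221 221 223 227 176 112 129 143 135 134 158 209 230 197 185 186 188 188]
 [223 223 224 226 184 102 104 138 141 133 133 163 231 213 190 183 206 222]]
```

```bash
python3 - <<'E'
from h import *
for n,I in(("0",cv2.imread("pics/side0.png")),("now",cam("side")["color"][...,::-1])):
    g=cv2.cvtColor(np.ascontiguousarray(I),cv2.COLOR_BGR2GRAY)[226:246,318:330].astype(float);w=np.clip(100-g,0,None);y,x=np.mgrid[226:246,318:330]
    print(n,(w*x).sum()/w.sum(),(w*y).sum()/w.sum(),w.sum())
E
python3 tray.py; python3 - <<'E'
from h import *
delta([.418,-.0555,.25],down(-90))
E
```

```text
0 324.0871335504886 236.96661237785017 1228.0
now 323.82574568288857 237.0431711145997 1274.0
(((487.3614807128906, -320.71343994140625), (137.79891967773438, 162.6205596923828), 9.634382247924805), 1667.5, (387, 197, 52, 48))
(((504.12664794921875, 63.98371505737305), (10.258635520935059, 69.5113754272461), 86.8287353515625), 32.5, (300, 212, 4, 21))
d [0.0375 0.0738 0.0002] rot [ 3.3000e-01  6.0000e-02 -1.7997e+02]
```

I give the tab a light push with shut fingers to be sure it is fully shut.

```bash
python3 steer.py '-0.01 0.004 0 0 0 0 0;-0.02 0.004 0.03 0 0 0 0;-0.02 0.004 0.07 0 0 0 0;-0.02 0.004 0.105 0 0 0 0;-0.02 0.004 0.113 0 0 0 0;-0.02 0.004 0.113 0 0 0 0;-0.03 0.004 0.113 0 0 0 0;-0.038 0.004 0.113 0 0 0 0;-0.044 0.004 0.113 0 0 0 0;-0.05 0.004 0.113 0 0 0 0;-0.05 0.004 0.113 0 0 0 0;-0.05 0.004 0.113 0 0 0 0'; python3 steer.py '0.02 0 0 0 0 0 0;0.03 0 -0.04 0 0 0 0;0.03 0 -0.08 0 0 0 0;0.03 0 -0.11 0 0 0 0;0.03 0.05 -0.16 0 0 0 0.4;0.03 0.1 -0.19 0 0 0 0.4;0.03 0.15 -0.19 0 0 0 0.4;0.03 0.2 -0.19 0 0 0 0.4;0.03 0.25 -0.19 0 0 0 0.4;0.03 0.25 -0.19 0 0 0 0.4'
python3 tray.py | tail -1; python3 - <<'E'
from h import *
g=cv2.cvtColor(cam("side")["color"],cv2.COLOR_RGB2GRAY)[226:246,318:330].astype(float);w=np.clip(100-g,0,None);y,x=np.mgrid[226:246,318:330]
print((w*x).sum()/w.sum(),(w*y).sum()/w.sum(),w.sum())
print(bot.read_state()["joint_positions"].round(1))
E
```

```text
time_s: 38.1
position: [0.498, -0.1238, 0.1373]
tcp_rot: [[-1.0, -0.003, -0.019], [-0.003, 1.0, 0.003], [0.018, 0.003, -1.0]]
force: [-13.4, -2.5, 6.2]
opening: 0.005
grasp_force: 6.8
time_s: 39.1
position: [0.4752, 0.1287, 0.3296]
tcp_rot: [[-1.0, -0.003, 0.001], [-0.003, 1.0, 0.002], [-0.001, 0.002, -1.0]]
force: [-0.0, -0.3, 0.7]
opening: 0.382
grasp_force: 0.0
(((416.5928039550781, -130.75241088867188), (154.80462646484375, 138.83584594726562), 88.96742248535156), 1719.5, (337, 223, 47, 43))
324.0713190184049 236.9754601226994 1304.0
[  2.   12.9  92.3   0.1  74.8 -88.3]
```

```bash
python3 steer.py '0.057 -0.18 0.08 0 0 170 0.4;0.057 -0.18 0.08 0 0 170 0.4;0.057 -0.18 0.08 0 0 170 0.4;0.057 -0.18 0.08 0 0 170 0.4;0.057 -0.18 0.08 0 0 170 0.4;0.057 -0.18 0.08 0 0 170 0.4;0.057 -0.18 0.08 0 0 170 0.4;0.057 -0.18 0.08 0 0 170 0.4;0.057 -0.18 0.08 0 0 170 0.4;0.057 -0.18 0.08 0 0 170 0.4;0.057 -0.18 0.08 0 0 170 0.4;0.057 -0.18 0.08 0 0 170 0.4;0.057 -0.18 0.08 0 0 170 0.4;0.057 -0.18 0.08 0 0 170 0.4;0.057 -0.18 0.08 0 0 170 0.4;0.057 -0.18 0.08 0 0 170 0.4;0.057 -0.18 0.08 0 0 170 0.4;0.057 -0.18 0.08 0 0 170 0.4;0.057 -0.18 0.08 0 0 170 0.4;0.057 -0.18 0.08 0 0 170 0.4'
python3 - <<'E'
from h import *
delta([.418,-.056,.034],down(-90))
E
```

```text
time_s: 41.2
position: [0.4183, -0.0564, 0.2485]
tcp_rot: [[0.986, 0.168, -0.002], [0.168, -0.986, -0.001], [-0.002, 0.001, -1.0]]
force: [-0.6, -0.5, 0.2]
opening: 0.4
grasp_force: 0.0
d [ 1.000e-04 -6.000e-04  2.145e-01] rot [0.04 0.1  9.65]
```

```bash
python3 steer.py '0 -0.0006 0.03 0 0 9.6 0.4;0 -0.0006 0.08 0 0 9.6 0.4;0 -0.0006 0.13 0 0 9.6 0.4;0 -0.0006 0.17 0 0 9.6 0.4;0 -0.0006 0.2 0 0 9.6 0.4;0 -0.0006 0.2145 0 0 9.6 0.4;0 -0.0006 0.2145 0 0 9.6 0.4;0 -0.0006 0.2145 0 0 9.6 0;0 -0.0006 0.2145 0 0 9.6 0;0 -0.0006 0.2145 0 0 9.6 0;0 -0.0006 0.2145 0 0 9.6 0;0 -0.0006 0.2145 0 0 9.6 0;0 -0.0006 0.2145 0 0 9.6 0;0 -0.0006 0.2145 0 0 9.6 0;0 -0.0006 0.2145 0 0 9.6 0'; python3 steer.py '0 0 -0.005 0 0 0 0;0 0 -0.015 0 0 0 0;0 0 -0.03 0 0 0 0;0 0 -0.05 0 0 0 0;0 0 -0.07 0 0 0 0;0 0 -0.09 0 0 0 0;0 0 -0.11 0 0 0 0;0 0 -0.13 0 0 0 0;0 0 -0.14 0 0 0 0;0 0 -0.14 0 0 0 0;0 0 -0.14 0 0 0 0'
python3 - <<'E'
from h import *
print(bot.read_state()["moment"]);delta([.354,.23,.176],down(0))
S=cam("side");
cv2.imwrite("pics/x.png",S["color"][...,::-1])
E
```

```text
time_s: 42.7
position: [0.4177, -0.0547, 0.034]
tcp_rot: [[1.0, 0.007, -0.001], [0.007, -1.0, -0.0], [-0.001, 0.0, -1.0]]
force: [-0.8, -1.5, 6.9]
opening: 0.09
grasp_force: 30.0
time_s: 43.8
position: [0.417, -0.0542, 0.1728]
tcp_rot: [[1.0, 0.007, -0.004], [0.007, -1.0, 0.001], [-0.004, -0.001, -1.0]]
force: [-0.6, 0.4, -2.2]
opening: 0.089
grasp_force: 30.0
[0.15576536 0.13838794 0.00307662]
d [-0.0609 -0.2846 -0.0027] rot [ -0.23   0.15 -89.58]
```

```bash
python3 steer.py '-0.01 -0.03 -0.01 0 0 0 0;-0.02 -0.06 -0.01 0 0 0 0;-0.03 -0.09 -0.01 0 0 0 0;-0.04 -0.12 -0.01 0 0 -4 0;-0.045 -0.15 -0.01 0 0 -10 0;-0.05 -0.18 -0.01 0 0 -17 0;-0.055 -0.21 -0.01 0 0 -24 0;-0.06 -0.24 -0.01 0 0 -31 0;-0.061 -0.27 -0.01 0 0 -38 0;-0.061 -0.285 -0.01 0 0 -45 0;-0.061 -0.285 -0.01 0 0 -52 0;-0.061 -0.285 -0.01 0 0 -59 0;-0.061 -0.285 -0.01 0 0 -66 0;-0.061 -0.285 -0.01 0 0 -73 0;-0.061 -0.285 -0.01 0 0 -80 0;-0.061 -0.285 -0.01 0 0 -86 0;-0.061 -0.285 -0.01 0 0 -89.6 0;-0.061 -0.285 -0.01 0 0 -89.6 0;-0.061 -0.285 -0.01 0 0 -89.6 0'
python3 - <<'E'
from h import *
delta([.354,.23,.036],down(0))
T=cam("top");S=cam("side")
f=lambda a:cv2.resize(a[...,::-1],(390,390),interpolation=cv2.INTER_CUBIC)
cv2.imwrite("pics/c14.png",np.hstack([f(T["color"][160:300,200:340]),f(S["color"][130:270,210:350])]))
E
```

```text
time_s: 45.75
position: [0.3538, 0.2298, 0.1826]
tcp_rot: [[0.001, 1.0, -0.006], [1.0, -0.001, -0.0], [-0.0, -0.006, -1.0]]
force: [-0.2, -0.4, -2.7]
opening: 0.088
grasp_force: 30.0
d [0.0002 0.001  0.1466] rot [-0.33  0.02 -0.07]
```

```bash
python3 steer.py '0 0.001 0.02 0 0 0 0;0 0.001 0.05 0 0 0 0;0 0.001 0.08 0 0 0 0;0 0.001 0.105 0 0 0 0;0 0.001 0.125 0 0 0 0;0 0.001 0.138 0 0 0 0;0 0.001 0.144 0 0 0 0;0 0.001 0.148 0 0 0 0;0 0.001 0.149 0 0 0 0;0 0.001 0.149 0 0 0 0;0 0.001 0.149 0 0 0 0'; python3 steer.py '0 0 0 0 0 0 0.3;0 0 0 0 0 0 0.3;0 0 0 0 0 0 0.3;0 0 0 0 0 0 0.3;0 0 -0.04 0 0 0 0.3;0 0 -0.09 0 0 0 0.3;0 0 -0.14 0 0 0 0.3;0 0 -0.19 0 0 0 0.3;0 0 -0.24 0 0 0 0.3;0 0 -0.26 0 0 0 0.3;-0.05 0 -0.26 0 0 0 0.3;-0.1 0 -0.26 0 0 0 0.3;-0.15 0 -0.26 0 0 0 0.3;-0.2 0 -0.26 0 0 0 0.3;-0.25 0 -0.26 0 0 0 0.3;-0.3 0 -0.26 0 0 0 0.3;-0.33 0 -0.26 0 0 0 0.3;-0.33 0 -0.26 0 0 0 0.3'
python3 - <<'E'
from h import *
T=cam("top");S=cam("side")
a=cv2.resize(T["color"][140:300,190:430,::-1],(400,267),interpolation=cv2.INTER_CUBIC);a=cv2.copyMakeBorder(a,0,133,0,0,cv2.BORDER_CONSTANT)
cv2.imwrite("pics/c15.png",np.hstack([a,cv2.resize(S["color"][130:270,210:350,::-1],(400,400),interpolation=cv2.INTER_CUBIC)]))
E
```

```text
time_s: 46.95
position: [0.3554, 0.2303, 0.035]
tcp_rot: [[-0.0, 1.0, -0.002], [1.0, 0.0, 0.001], [0.001, -0.002, -1.0]]
force: [-0.6, 0.0, -2.4]
opening: 0.089
grasp_force: 30.0
time_s: 48.75
position: [0.3564, -0.1037, 0.2945]
tcp_rot: [[0.006, 1.0, -0.002], [1.0, -0.006, -0.001], [-0.001, -0.002, -1.0]]
force: [-0.2, 1.0, -0.9]
opening: 0.296
grasp_force: 0.0
```

View pics/c15.png

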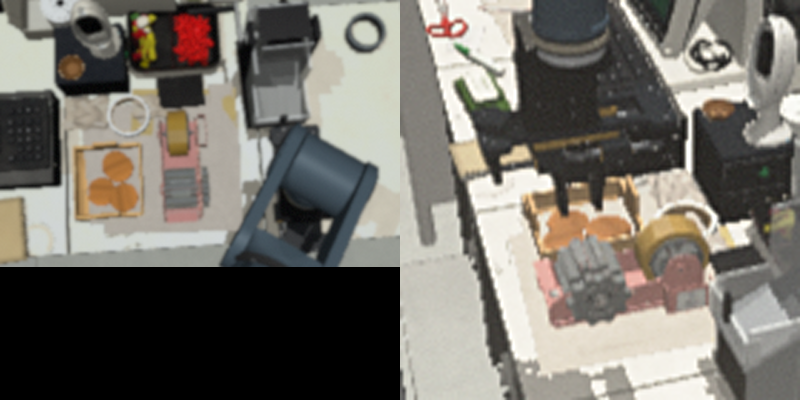

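The tray stands in the gap at (108,180), between the drawer and the pink dispenser, with all three tokens in it. The tape ring and wallet are unmoved, the box is upright and the flap is shut.

```bash
python3 -c "
from rig import bot, viewer, workorder
print(workorder.hand_in())"
```

```text
the job is handed in; nothing more can be done
None
```

The job is handed in: three tokens came out of the box, and all three are in the tray, standing in the gap between the tape dispenser and the cash drawer. The box is empty and upright and the flap is shut. The gap's exact centre along x was my estimate (about 0.43), chosen to keep clear of the printed tape.

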